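# Pry open the bike light's battery case

### The arm

A 7-joint arm with a two-finger parallel gripper is mounted at the origin on the work surface. World frame = base frame: x ahead of the robot, y to its left, z up, the work surface at z = 0. Lengths are in m, angles in rad, forces in N, time in s.
With the tool pointing down it reaches from about 0.4 to 0.875 m from the base axis. Payload 19.3 kg.
Tool frame: the origin (TCP) lies between the finger pads, 19 mm behind the fingertips; this is the grasp point; z points along the fingers, y is the line along which they close (so a half turn about z gives the same grasp; the last joint's range is limited). The gripper opens to 85 mm and grips with 20 to 120 N. Pads are 22 mm wide; open, the fingers measure 114 mm over their backs; the gripper's body (76 mm by 85 mm) begins 54 mm behind the grasp point. The pads swing forward as they close: fully open they stand 13 mm farther back than shut.
Start: joints at [-1.418, 0.521, -0.036, 1.599, 0.021, 1.021, -0.113], TCP at [0.138, 0.61, 0.25] pointing down, gripper open.
Joint ranges: [-2.91, 2.91], [-0.3, 2.13], [-1.5, 1.42], [0.17, 2.43], [-1.26, 4.41], [0.16, 1.93], [-2.52, 2.52]. Speed limits (rad/s): [1.89, 1.89, 2.39, 2.39, 3.01, 3.01, 3.01].

### API

Orientations are given as [roll, pitch, yaw] about the fixed x, y, z axes, in that order (R = Rz(yaw) Ry(pitch) Rx(roll)).
In Python, from workcell import bot, grab_frame, regions_of gives the robot as it stands. The module is installed in compiled form; this text tells all that it offers.
- The arm moves only by the tool play_rows, never from a script. Its argument "plan" is a list of rows, each a list of 3 entries, a list of its own where there are three numbers: the shift along the tool's x, y, z in units of 2.5 cm (1.0 is 2.5 cm), then the turn, a rotation vector about the tool's x, y, z in units of 0.15 rad (1.0 is 0.15 rad), then the closure, from -1 (fully open) to 1 (shut). In form: [[[tx, ty, tz], [rx, ry, rz], jaw], ...]. A call has 1 to 20 rows; each row shifts and turns the commanded pose from where the row before left it, along the tool's axes as they then stand; what a row does not reach is not made up. A row lasts 1/8 s, in which the tool goes at most 62.5 mm and 10.7 degrees, less where a joint would pass 70% of its speed; a pose out of reach is approached as far as the arm can. A call with a number of a shift or a turn outside -1 to 1 is refused whole. A call with a gripper value outside its range is refused whole. The fingers move at their own pace and stop on an object; "newtons" is the grip in N (left out, the last holds). Time passes only in rows, so rows that do not move let the fingers close. It gives the time, the measured TCP pose, the force, the opening and the grip force at its end, in the units of the state.
- bot.observe(): the state, without advancing time (a new reading comes with each control period).
- grab_frame(name): name is "side" or "top"; returns a dict with "pixels" (384x512x3 uint8, red, green, blue), "depth" (384x512 float32, m along the optical axis (not along the pixel's ray), 0 where there is no reading), "camera_matrix" (3x3 intrinsics, pixels), "R" (3x3) and "t" (3): a world point X has camera coordinates R X + t. Camera axes: x right, y down, z forward; pixel columns grow to the right and rows downward; lengths in m; the calibration is good to about 2 mm. A picture is of the moment at which its call begins.
- bot.job_done(): hands the job in; it is judged then, once.
Trained networks look in the newest picture that a camera, given by its name, has taken for a name from the list of things; names that differ only in an ending like _2 or _b are one class to them, and where a whole thing is asked for, a point or a joint stands for the part that bears it (a point fixed in the world has none). Each returns a list of dicts, best first, with "p" (0 to 1); they miss things now and then, are a little off and sometimes report something else, mostly with a low value. They report only what shows in the picture. A call takes as long as a camera call. They do not tell look-alikes from the thing itself.
- regions_of(thing, camera): "mask" (384x512 bool, what is visible of it) and "box" ([left, top, right, bottom] in pixels, round what is visible of it).
The state is a dict: "clock": time; "qpos": joint angles; "qd": joint speeds; "joint_efforts": joint torques, N m; "position": TCP position; "tool_rot": TCP orientation; "force": force on the tool from outside, world axes, zero at the start; "moment": the same for the moment, N m; "grip_width": finger opening in m; "finger_force": force on a finger pad.
Only numpy, scipy, OpenCV 4.12 (cv2) and the standard library are available. Lean on these libraries where they do the work, as an engineer would, in place of code of your own. Each camera call takes 0.05 s, during which the arm holds its last target. There are 200 camera calls.

### The job

The bike light's battery case needs new cells: swing the bar of hooks that hangs over it well round to the left until it points sideways, then draw the pry tool out from under the letter tray, lay it flat on the console, let go and take it again by the handle. Slip the blade into the notch under the front of the cover and lever the cover up until it stands wide open, without the gripper itself touching the cover. Finally lay the tool flat on the console clear of the case, leaving the wrench, pump, dish and light clip where they are.

Things in the scene. Friction and masses are not known exactly. Their poses are not given: they have to be found in the camera images.
- case: black plastic battery box of a bike light, fixed. Origin: centre of its underside; +x from front (towards the robot) to the hinge at the back. 90 mm (x) by 84 mm (y), 45 mm high to the cover's underside. In front (x from -79 to -43 mm, full width) is a solid sill with a flat top 36 mm high. The cover's front edge is at x = -45 mm; the notch under it leads into the box, 40 mm free behind it
- cover (a joint): grey plastic cover of the case, a plate 90 x 84 x 5 mm, hinged along the back upper edge of the case, opening upward: 0 closed (as at the start), 1.57 upright, stop at 1.75 rad. Stiff hinge (about 1 N at the front edge): it stays where it is left.
- cover_hinge (a point): point on the cover's hinge axis, middle of its width, 45 mm high; its y axis is the hinge axis and its x axis that of the case
- notch (a point): centre of the notch's mouth, an opening under the cover's front edge and level with the sill's top, 40 mm wide (y), 9 mm high (36 to 45 mm above the console); axes as the case; x = -45 mm in the case
- cover_edge (a point): middle of the cover's front edge, moves with the cover
- post: fixed upright steel post, 14 mm thick, on a 60 mm round foot, about 80 mm behind the centre of the case; it carries the hook arm at 130 mm height. Origin at the foot's underside.
- hookarm (a joint): row of hooks: level steel bar 10 mm thick, 185 mm long to its 18 mm ball end, swinging about the post, axis 130 mm high. At 0 it points along the post's -x over the case towards the robot; growing values swing it to the left (+y), stop 1.7 rad. Stays where left. Three hooks hang from it 40, 75, 110 mm from the pivot, down to 95 mm height, curling to +y; its last 70 mm are free
- bar_pivot (a point): point on the vertical pivot axis of the hook arm, at the height of the bar's axis (130 mm)
- bar_end (a point): point on the bar's axis 160 mm from the pivot, on the free stretch; moves with the arm
- tray: low steel letter tray like a bridge, fixed, with mail lying on it: 120 mm deep (x), 150 mm wide (y), deck underside 29 mm above the console, mail and side walls up to 45 mm. Open at its front (-x) side, 60 mm from the origin, closed at the back. Origin: centre of its underside on the console.
- tool: pry tool: black plastic handle 85 x 18 x 16 mm (high) and a flat steel blade 14 mm wide, 4 mm thick, reaching 55 mm beyond the handle. Origin: centre of the handle's underside; +x towards the blade's tip, z up. Blade's mid-plane 8 mm above the underside. 50 to 100 g. Starts under the tray, handle hidden, about 45 mm of blade showing in front
- tool_tip (a point): middle of the blade's front end, 97.5 mm from the handle's centre
- tool_grip (a point): middle of the handle, 8 mm above its underside
- wrench: silver pedal wrench, 200 mm long, lying on the console; leave alone
- pump: green plastic pump with black head, 230 mm long, 28 mm thick, lying; leave alone
- dish: white ceramic dish, 100 mm across, 28 mm high, with steel nuts; leave alone
- clip: black plastic bike light clip, 34 x 30 x 28 mm; leave alone
Not all that is in view belongs to the job. What is shaped like the post but green is not meant.

How it is judged:
By the outcome, as a careful person would: the job done as asked, in the order asked, and still so for the second after the job is handed in, with the robot touching nothing.
It also fails if it takes over 72 s, if anything falls off the work surface, if the arm or the gripper's body presses on something with over 40 N, if the wrist force passes 120 N, or if a joint passes its speed limit or range.

## Working session

There is one attempt and no reset: what is moved stays moved. The work goes in short steps, Python scripts to look and compute and a tool call to move; the robot and the scene stay as the last step left them, time stands still between calls to the robot, and variables do not carry over. Pictures are saved under pics/ and viewed, at most 10 in all, crops included, and the job is handed in when it is done.

Besides the shell and the picture viewer there is one more tool, called after "Request:" by a JSON object that holds its "op" and its "data", one argument or row to a line. play_rows: Moves the arm, as the interface text tells. Its arguments: {"type":"object","properties":{"plan":{"type":"array"},"newtons":{"type":"number"}},"required":["plan"]}

```bash
mkdir -p pics; cat > h.py <<'E'
import numpy as np, cv2
from workcell import bot, grab_frame, regions_of
from scipy.spatial.transform import Rotation as Ro
def pts(f, mask):
    K=f["camera_matrix"]; d=f["depth"]; v,u=np.nonzero(mask&(d>0)); z=d[v,u]
    c=np.stack([(u-K[0,2])*z/K[0,0],(v-K[1,2])*z/K[1,1],z],1)
    return (c-f["t"])@f["R"], u, v
def save(f,n,crop=None,s=1):
    p=f["pixels"][:,:,::-1]
    if crop: a,b,c,d=crop; p=p[b:d,a:c]
    cv2.imwrite("pics/"+n,cv2.resize(p,None,fx=s,fy=s,interpolation=cv2.INTER_CUBIC))
E
python3 - <<'E'
from h import *
o=bot.observe(); print({k:np.round(v,3) for k,v in o.items()})
for c in ["side","top"]:
    f=grab_frame(c); save(f,c+"0.png",s=1.5); print(c,np.round(-f["R"].T@f["t"],3))
    for n in ["case","cover","post","hookarm","tray","tool","wrench","pump","dish","clip"]:
        for r in regions_of(n,c)[:3]:
            P,u,v=pts(f,r["mask"])
            if len(P): print(c,n,round(r["p"],2),[int(x) for x in r["box"]],np.round(np.median(P,0),3),np.round(np.percentile(P,2,axis=0),3),np.round(np.percentile(P,98,axis=0),3))
E
```

```text
{'clock': np.float64(0.0), 'qpos': array([-1.418,  0.522, -0.036,  1.6  ,  0.021,  1.021, -0.113]), 'qd': array([ 0.   , -0.   ,  0.   , -0.001,  0.   , -0.   , -0.001]), 'joint_efforts': array([ 2.0000e-03, -9.2709e+01,  1.9810e+00, -3.6993e+01,  1.8000e-02,
        8.0000e-03, -0.0000e+00]), 'position': array([0.138, 0.609, 0.249]), 'tool_rot': array([-3.14 ,  0.   ,  2.919]), 'force': array([-0.68 , -0.212, -0.245]), 'moment': array([ 0.043, -0.037, -0.057]), 'finger_force': np.float64(0.0), 'grip_width': np.float64(0.085)}
side [0.267 0.567 0.828]
side case 0.7 [195, 260, 236, 296] [0.55  0.264 0.011] [0.503 0.224 0.002] [0.591 0.313 0.029]
side case 0.58 [227, 174, 282, 221] [0.581 0.031 0.046] [ 0.524 -0.023  0.003] [0.649 0.06  0.053]
side cover 0.59 [226, 176, 266, 207] [0.604 0.022 0.05 ] [ 0.559 -0.021  0.046] [0.65  0.058 0.053]
side cover 0.34 [228, 177, 280, 222] [0.581 0.032 0.045] [ 0.524 -0.023  0.002] [0.649 0.06  0.052]
side post 0.26 [226, 175, 281, 220] [0.579 0.031 0.046] [ 0.524 -0.023  0.002] [0.649 0.06  0.053]
side hookarm 0.95 [379, 143, 456, 179] [ 0.223 -0
[... 1879 characters left out ...]
0.256  0.046]
top tool 0.68 [235, 157, 265, 191] [0.602 0.02  0.051] [ 0.559 -0.026  0.045] [0.649 0.054 0.057]
top tool 0.51 [369, 193, 375, 210] [ 0.537 -0.345  0.011] [ 0.516 -0.352  0.004] [ 0.56  -0.339  0.016]
top wrench 0.55 [75, 206, 141, 232] [0.468 0.434 0.007] [ 0.435  0.341 -0.002] [0.501 0.516 0.013]
top pump 0.71 [246, 116, 321, 126] [ 0.772 -0.074  0.025] [ 0.76  -0.179  0.013] [0.787 0.035 0.033]
top dish 0.88 [145, 173, 182, 208] [0.547 0.27  0.012] [0.503 0.225 0.002] [0.59  0.312 0.032]
top dish 0.15 [243, 139, 259, 213] [0.605 0.012 0.134] [0.492 0.001 0.002] [0.695 0.022 0.143]
top clip 0.46 [133, 143, 146, 153] [0.681 0.351 0.014] [0.661 0.332 0.004] [0.699 0.368 0.032]
```

View pics/side0.png

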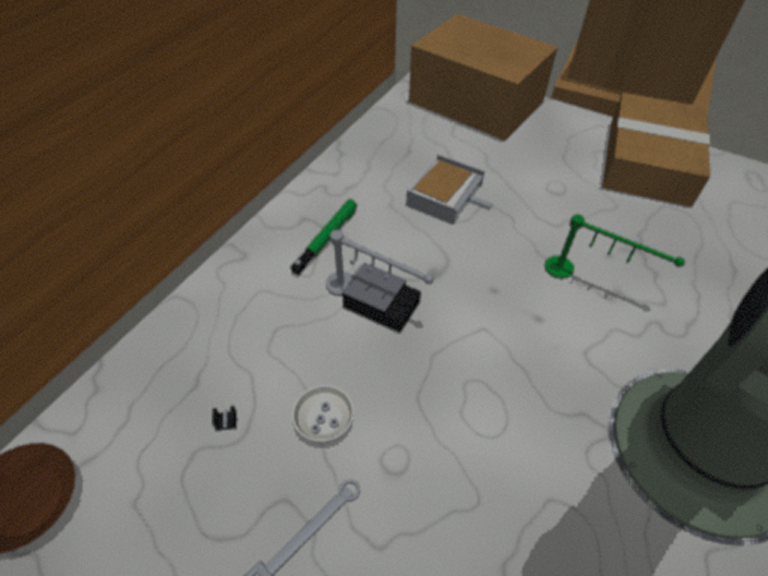

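View pics/top0.png

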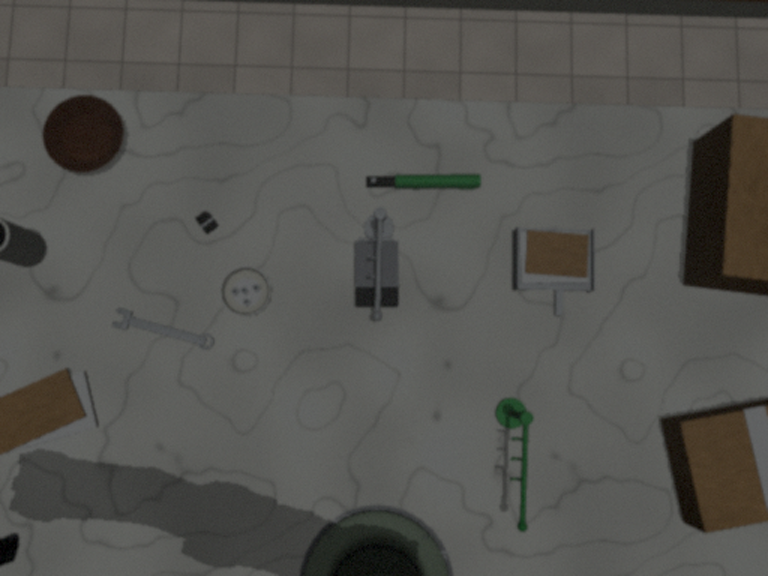

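Post-like things: the steel one at side (337,270)/1.5, standing behind the case with its bar over it, and the green one at side (560,265)/1.5, which is the excluded look-alike. The steel one is the one meant. Next I'll refine the poses and confirm it in a crop.

```bash
python3 - <<'E'
from h import *
for c in ["side","top"]:
    f=grab_frame(c)
    if c=="side": save(f,"crop1.png",(200,80,340,230),4)
    A,u,v=pts(f,np.ones((384,512),bool))
    def box(n,lo,hi,zl,zh):
        m=(A[:,0]>lo[0])&(A[:,0]<hi[0])&(A[:,1]>lo[1])&(A[:,1]<hi[1])&(A[:,2]>zl)&(A[:,2]<zh)
        P=A[m]; 
        if len(P)<5: print(c,n,len(P)); return
        r=cv2.minAreaRect((P[:,:2]*1000).astype(np.float32))
        vt=np.linalg.svd(P[:,:2]-P[:,:2].mean(0),full_matrices=False)[2][0]
        print(c,n,len(P),"rect",np.round(r[0],0),np.round(r[1],0),round(r[2],1),"z",np.round(np.percentile(P[:,2],[10,50,90]),4),"mean",np.round(P.mean(0),3),"pca",np.round(vt,3))
    box("cover",(.5,-.06),(.67,.1),.046,.058)
    box("sill",(.5,-.06),(.56,.1),.033,.042)
    box("bar",(.45,-.06),(.72,.08),.118,.15)
    box("ball",(.45,-.06),(.51,.08),.115,.15)
    box("posttop",(.675,-.06),(.73,.08),.12,.16)
    box("tray",(.54,-.45),(.72,-.22),.03,.06)
    box("blade",(.49,-.38),(.555,-.31),.0055,.02)
E
```

```text
side cover 775 rect [606.  17.] [97. 85.] 2.4 z [0.0477 0.0497 0.0515] mean [0.603 0.02  0.05 ] pca [-0.988 -0.155]
side sill 309 rect [542.  14.] [36. 85.] 0.8 z [0.034  0.0357 0.0377] mean [0.542 0.017 0.036] pca [-0.017  1.   ]
side bar 353 rect [590.  18.] [ 25. 203.] 87.7 z [0.1282 0.1336 0.139 ] mean [0.597 0.017 0.133] pca [-1. -0.]
side ball 47 rect [499.  15.] [14. 19.] 70.7 z [0.1297 0.1345 0.1374] mean [0.498 0.018 0.134] pca [-1.     0.005]
side posttop 56 rect [684.  14.] [25. 17.] 89.4 z [0.1256 0.1389 0.1411] mean [0.682 0.018 0.136] pca [-0.062  0.998]
side tray 1135 rect [ 623. -329.] [121. 157.] 0.2 z [0.0322 0.0369 0.0408] mean [ 0.622 -0.328  0.037] pca [-0.009  1.   ]
side blade 37 rect [ 535. -345.] [38. 18.] 0.5 z [0.0071 0.0092 0.0112] mean [ 0.536 -0.343  0.009] pca [-0.99   0.144]
top cover 755 rect [604.  14.] [96. 81.] 1.5 z [0.048  0.051  0.0542] mean [0.603 0.015 0.051] pca [-0.999 -0.051]
top sill 272 rect [540.  12.] [35. 81.] 1.5 z [0.0344 0.0369 0.0399] mean [0.539 0.013 0.037] pca [ 0.039 -0.999]
top bar 328 rect [588.  16.] [ 28. 203.] 88.7 z [0.1317 0.1355 0.1411] mean [0.593 0.012 0.136] pca [-1.     0.006]
top ball 46 rect [497.  13.] [22. 16.] 0.8 z [0.1326 0.137  0.1407] mean [0.497 0.013 0.137] pca [-0.993  0.121]
top posttop 45 rect [682.  12.] [22. 14.] 88.5 z [0.1375 0.1405 0.1436] mean [0.682 0.011 0.14 ] pca [-0.104 -0.995]
top tray 2077 rect [ 621. -331.] [153. 121.] 90.0 z [0.0327 0.0375 0.0426] mean [ 0.621 -0.332  0.038] pca [-0.02 -1.  ]
top blade 90 rect [ 524. -344.] [63. 64.] 5.0 z [0.0058 0.0093 0.0134] mean [ 0.532 -0.346  0.009] pca [-0.981 -0.196]
```

View pics/crop1.png

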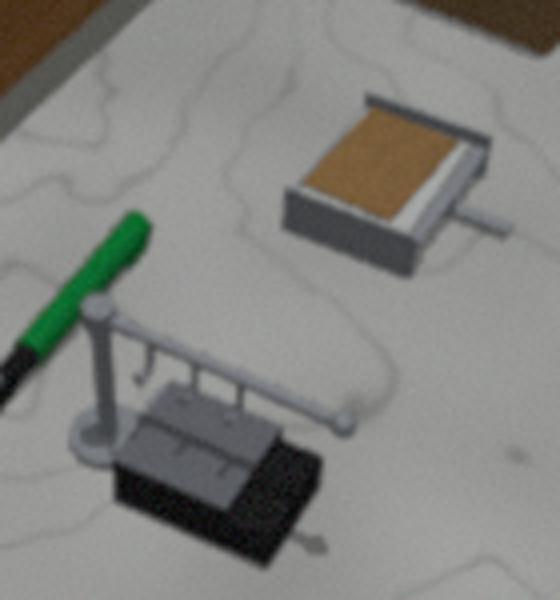

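The crop confirms it: steel post at crop (100,300–440), bar running over the case to its ball end at (343,420). The tool's blade shows at (480,218) in front of the tray. The case centre is about (0.604, 0.015) and the pivot about (0.683, 0.0145). I start by moving the closed gripper to the bar's right side.

Request:
{"op": "play_rows", "data": {
  "plan": [
    [[0,0,0],[0,0,-0.74],1],
    [[0,0,0],[0,0,-0.74],1],
    [[-1,-1,0],[0,0,0],1],
    [[-1,-1,0],[0,0,0],1],
    [[-1,-1,0],[0,0,0],1],
    [[-1,-1,0],[0,0,0],1],
    [[-1,-1,0],[0,0,0],1],
    [[-1,-1,0],[0,0,0],1],
    [[-1,-1,0],[0,0,0],1],
    [[-1,-1,0],[0,0,0],1],
    [[-1,-1,0],[0,0,0],1],
    [[-1,-1,0],[0,0,0],1],
    [[-1,-1,0],[0,0,0],1],
    [[-1,-1,0],[0,0,0],1],
    [[-1,-1,0],[0,0,0],1],
    [[-1,-1,0],[0,0,0],1],
    [[-1,-1,0],[0,0,0],1],
    [[-1,-1,0],[0,0,0],1]
  ],
  "newtons": 60
}}

```text
clock: 3.45
position: [0.5386, 0.2084, 0.2501]
tool_rot: [3.141, 0.0, 3.141]
force: [-0.1, 0.7, -0.3]
grip_width: 0.0001
finger_force: 0.0
```

Request:
{"op": "play_rows", "data": {
  "plan": [
    [[0,-1,0],[0,0,0],1],
    [[0,-1,0],[0,0,0],1],
    [[0,-1,0],[0,0,0],1],
    [[0,-1,0],[0,0,0],1],
    [[0,-1,0],[0,0,0],1],
    [[0,-1,0],[0,0,0],1],
    [[0,-1,0],[0,0,0],1],
    [[0,-1,0],[0,0,0],1],
    [[0,-1,0],[0,0,0],1],
    [[0,-1,0],[0,0,0],1],
    [[0,-0.4,0.5],[0,0,0],1],
    [[0,0,1],[0,0,0],1],
    [[0,0,1],[0,0,0],1],
    [[0,0,1],[0,0,0],1],
    [[0,0,1],[0,0,0],1],
    [[0,0,0.3],[0,0,0],1],
    [[0,0,0],[0,0,0],1]
  ]
}}

```text
clock: 5.58
position: [0.5374, -0.0505, 0.1297]
tool_rot: [3.141, -0.001, 3.141]
force: [-0.6, -0.2, 1.1]
grip_width: 0.0006
finger_force: 0.0
```

```bash
python3 - <<'E'
from h import *
print(np.round(bot.observe()["qpos"],3))
# arc waypoints of finger centre: offset e behind bar, rotating the tool with the bar
pv=np.array([.683,.0145]); r=.143;e=.015
for i in range(0,15):
    t=1.64*i/14; d=np.array([-np.cos(t),np.sin(t)]); n=np.array([np.sin(t),np.cos(t)])
    p=pv+r*d-e*n
    print(round(t,2),np.round(p,3),np.round((p-q)/.025,2) if i else ""); q=p
E
```

```text
[-0.076  0.556  0.081  1.93  -0.07   0.659  1.619]
0.0 [ 0.54 -0.  ] 
0.12 [0.539 0.016] [-0.03  0.67]
0.23 [0.54  0.033] [0.05 0.67]
0.35 [0.544 0.05 ] [0.13 0.66]
0.47 [0.549 0.066] [0.2  0.64]
0.59 [0.556 0.081] [0.28 0.61]
0.7 [0.564 0.095] [0.35 0.58]
0.82 [0.574 0.109] [0.41 0.53]
0.94 [0.586 0.121] [0.47 0.48]
1.05 [0.599 0.131] [0.52 0.42]
1.17 [0.614 0.14 ] [0.57 0.36]
1.29 [0.629 0.148] [0.61 0.29]
1.41 [0.645 0.153] [0.64 0.22]
1.52 [0.661 0.157] [0.66 0.14]
1.64 [0.678 0.158] [0.67 0.06]
```

Request:
{"op": "play_rows", "data": {
  "plan": [
    [[0,1,0],[0,0,0],1],
    [[0,1,0],[0,0,0],1],
    [[0,0.67,0],[0,0,0],1],
    [[-0.05,0.67,0],[0,0,0],1],
    [[-0.13,0.66,0],[0,0,0],1],
    [[-0.2,0.64,0],[0,0,0],1],
    [[-0.28,0.61,0],[0,0,0],1],
    [[-0.35,0.58,0],[0,0,0],1],
    [[-0.41,0.53,0],[0,0,0],1],
    [[-0.47,0.48,0],[0,0,0],1],
    [[-0.52,0.42,0],[0,0,0],1],
    [[-0.57,0.36,0],[0,0,0],1],
    [[-0.61,0.29,0],[0,0,0],1],
    [[-0.64,0.22,0],[0,0,0],1],
    [[-0.66,0.14,0],[0,0,0],1],
    [[-0.4,0.06,0],[0,0,0],1],
    [[0,0,0],[0,0,0],1]
  ]
}}

```text
clock: 7.7
position: [0.6703, 0.1574, 0.1297]
tool_rot: [-3.141, -0.0, 3.141]
force: [-0.1, -0.1, -1.1]
grip_width: -0.0
finger_force: 0.0
```

```bash
cat >bar.py <<'E'
from h import *
for c in ["side","top"]:
    f=grab_frame(c)
    for r in regions_of("hookarm",c)[:2]:
        P,u,v=pts(f,r["mask"]); P=P[(P[:,2]>.12)&(P[:,2]<.15)&(P[:,0]>.5)]
        if len(P)<20: continue
        d=np.linalg.svd(P[:,:2]-P[:,:2].mean(0))[2][0]; d*=np.sign(d[1])
        print(c,r["p"],np.round(P.min(0),3),np.round(P.max(0),3),"angle",np.arctan2(d[1],-d[0]))
save(f,"bar.png",(200,100,330,220),4)
E
python3 bar.py
```

```text
side 0.52 [0.67  0.005 0.121] [0.698 0.207 0.142] angle 1.6188192750529482
top 0.63 [0.668 0.004 0.127] [0.687 0.096 0.147] angle 1.6366133143354058
```

Request:
{"op": "play_rows", "data": {
  "plan": [
    [[1,0,0],[0,0,0],1],
    [[1,0,-1],[0,0,0],1],
    [[1,-1,-1],[0,0,0],1],
    [[1,-1,0],[0,0,0],1],
    [[1,-1,0],[0,0,0],1],
    [[0.3,-1,0],[0,0,0],1],
    [[0,-1,0],[0,0,0],0.5],
    [[0,-1,0],[0,0,0],0],
    [[0,-1,0],[0,0,0],-0.2],
    [[0,-1,0],[0,0,0],-0.2],
    [[0,-1,0],[0,0,0],-0.2],
    [[0,-1,0],[0,0,0],-0.2],
    [[0,-1,0],[0,0,0],-0.2],
    [[0,-1,0],[0,0,0],-0.2],
    [[0,-1,0],[0,0,0],-0.2],
    [[0,-1,0],[0,0,0],-0.2],
    [[0,-1,0],[0,0,0],-0.2],
    [[0,-1,0],[0,0,0],-0.2],
    [[0,-1,0],[0,0,0],-0.2]
  ]
}}

```text
clock: 10.28
position: [0.5369, -0.2682, 0.1803]
tool_rot: [3.142, 0.0, 3.141]
force: [-0.4, 0.1, -1.1]
grip_width: 0.0511
finger_force: 0.0
```

```bash
python3 bar.py; python3 - <<'E'
from h import *
print(np.round(bot.observe()["qpos"],3))
for c in ["side","top"]:
    f=grab_frame(c)
    for r in regions_of("tool",c)[:3]:
        P,u,v=pts(f,r["mask"]); print(c,r["p"],len(P),np.round(np.median(P,0),3),np.round(P.min(0),3),np.round(P.max(0),3))
E
```

```text
side 0.85 [0.669 0.003 0.12 ] [0.698 0.207 0.142] angle 1.621111540141265
top 0.81 [0.668 0.001 0.125] [0.693 0.202 0.146] angle 1.6188183782892365
[ 0.275  0.567  0.128  1.74  -0.092  0.841  2.014]
side 0.6 72 [ 0.544 -0.343  0.009] [ 0.515 -0.368 -0.003] [ 0.571 -0.335  0.016]
top 0.45 251 [0.682 0.082 0.136] [ 0.668  0.001 -0.003] [0.72  0.202 0.148]
top 0.45 400 [0.467 0.427 0.008] [ 0.435  0.338 -0.006] [0.501 0.519 0.018]
```

Request:
{"op": "play_rows", "data": {
  "plan": [
    [[0,-1,0],[0,0,0],-0.2],
    [[0,-1,1],[0,0,0],-0.2],
    [[0,-1,1],[0,0,0],-0.2],
    [[0,0,1],[0,0,0],-0.2],
    [[0,0,1],[0,0,0],-0.2],
    [[0,0,1],[0,0,0],-0.2],
    [[0,0,0.8],[0,0,0],-0.2],
    [[0,0,0.4],[0,0,0],-0.2],
    [[0,0,0.2],[0,0,0],0.3],
    [[0,0,0],[0,0,0],1],
    [[0,0,0],[0,0,0],1],
    [[0,0,0],[0,0,0],1],
    [[0,0,0],[0,0,0],1],
    [[0,0,0],[0,0,0],1]
  ],
  "newtons": 50
}}

```text
clock: 12.42
position: [0.5372, -0.3427, 0.0202]
tool_rot: [-3.141, 0.0, 3.141]
force: [-0.1, 0.1, 1.0]
grip_width: 0.0116
finger_force: 48.5
```

Request:
{"op": "play_rows", "data": {
  "plan": [
    [[0.1,0,-0.1],[0,0,0],1],
    [[0.4,0,0],[0,0,0],1],
    [[0.6,0,0],[0,0,0],1],
    [[0.6,0,0],[0,0,0],1],
    [[0.6,0,0],[0,0,0],1],
    [[0.6,0,0],[0,0,0],1],
    [[0.6,0,0],[0,0,0],1],
    [[0.6,0,0],[0,0,0],1],
    [[0.5,0,0],[0,0,0],1],
    [[0,0,0],[0,0,0],1]
  ]
}}

```text
clock: 13.68
position: [0.4212, -0.3427, 0.0226]
tool_rot: [3.141, -0.0, 3.14]
force: [0.2, 0.1, -0.6]
grip_width: 0.0123
finger_force: 48.3
```

```bash
cat >tl.py <<'E'
from h import *
import sys
o=bot.observe(); print(np.round(o["qpos"],3),np.round(o["position"],4))
for c in ["side","top"]:
    f=grab_frame(c); save(f,sys.argv[1]+c+".png",s=1.5)
    for r in regions_of("tool",c)[:3]:
        P,u,v=pts(f,r["mask"]); d=np.linalg.svd(P[:,:2]-P[:,:2].mean(0))[2][0]
        print(c,round(r["p"],2),len(P),np.round(np.median(P,0),3),np.round(P.min(0),3),np.round(P.max(0),3),"ang",round(float(np.arctan2(d[1],d[0])),3))
E
python3 tl.py pull
```

```text
[ 0.525  0.745  0.067  1.955 -0.106  0.445  2.239] [ 0.4212 -0.3427  0.0226]
side 0.79 194 [ 0.492 -0.337  0.014] [ 0.4   -0.375 -0.004] [ 0.539 -0.329  0.021] ang 3.111
top 0.75 220 [ 0.492 -0.342  0.017] [ 0.442 -0.354 -0.004] [ 0.539 -0.333  0.026] ang 3.124
top 0.51 540 [0.682 0.03  0.131] [ 0.662 -0.018 -0.003] [0.724 0.208 0.146] ang -1.629
```

View pics/pullside.png

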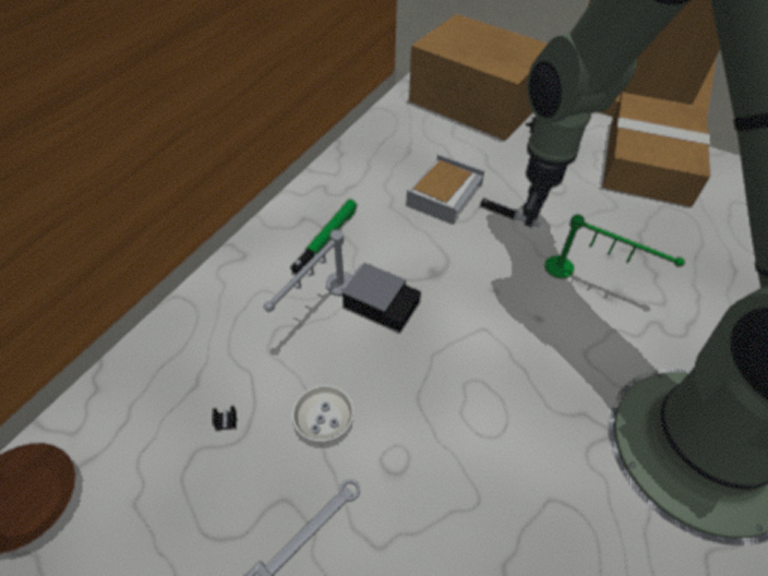

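Request:
{"op": "play_rows", "data": {
  "plan": [
    [[0,0,-0.5],[0,0,0],1],
    [[0,0,-1],[0,0,0],1],
    [[0,0.5,-1],[0,0,0],1],
    [[-0.5,1,-1],[0,0,0],1],
    [[-1,1,-0.5],[0,0,0],1],
    [[-1,1,0],[0,0,0],1],
    [[-1,1,0],[0,0,0],1],
    [[-0.75,1,0],[0,0,0],1],
    [[-0.5,1,0],[0,0,0],1],
    [[0,1,0],[0,0,0],1],
    [[0,1,0],[0,0,0],1],
    [[0,0,0],[0,0,0.94],1],
    [[0,0,0],[0,0,1],1],
    [[0,0,0],[0,0,1],1],
    [[0,0,0],[0,0,1],1],
    [[0,0,0],[0,0,1],1],
    [[0,0,0],[0,0,1],1],
    [[0,0,0],[0,0,1],1],
    [[0,0,0],[0,0,1],1],
    [[0,0,0],[0,0,1],1]
  ]
}}

```text
clock: 16.38
position: [0.5413, -0.1296, 0.1233]
tool_rot: [3.141, -0.0, 1.795]
force: [-0.6, -0.0, -0.6]
grip_width: 0.0119
finger_force: 48.5
```

Request:
{"op": "play_rows", "data": {
  "plan": [
    [[0,0,0],[0,0,1],1],
    [[0,0,0],[0,0,1],1],
    [[0,0,0],[0,0,1],1],
    [[0,0,0],[0,0,1],1],
    [[0,0,0],[0,0,1],1],
    [[0,0,0],[0,0,1],1],
    [[0,0,0],[0,0,1],1],
    [[0,0,0],[0,0,1],1],
    [[0,0,0],[0,0,1],1],
    [[0,0,0],[0,0,1],1],
    [[0,0,0],[0,0,1],1],
    [[0,0,0],[0,0,1],1],
    [[0,0,0],[0,0,0],1]
  ]
}}

```text
clock: 18.0
position: [0.5413, -0.1295, 0.1228]
tool_rot: [-3.141, -0.0, 0.001]
force: [0.5, 0.1, -0.2]
grip_width: 0.0118
finger_force: 48.5
```

```bash
python3 tl.py rot
```

```text
[-0.483  0.837  0.955  1.918 -0.899  0.888 -0.624] [ 0.5413 -0.1295  0.1228]
side 0.86 253 [ 0.47  -0.12   0.116] [ 0.424 -0.25  -0.   ] [ 0.531 -0.114  0.121] ang 3.046
side 0.28 555 [ 0.636 -0.283  0.033] [ 0.505 -0.406 -0.002] [ 0.702 -0.065  0.24 ] ang 1.193
top 0.54 66 [ 0.437 -0.126  0.118] [ 0.422 -0.135  0.104] [ 0.451 -0.118  0.124] ang 3.115
top 0.46 1839 [ 0.628 -0.343  0.038] [ 0.561 -0.408 -0.003] [ 0.682 -0.256  0.051] ang -2.05
```

Request:
{"op": "play_rows", "data": {
  "plan": [
    [[0,0,1],[0,0,0],1],
    [[0,0,1],[0,0,0],1],
    [[0,0,1],[0,0,0],1],
    [[0,0,0.6],[0,0,0],1],
    [[0,0,0.3],[0,0,0],1],
    [[0,0,0.14],[0,0,0],1],
    [[0,0,0],[0,0,0],1],
    [[0,0,0],[0,0,0],-0.2],
    [[0,0,0],[0,0,0],-0.2],
    [[0,0,0],[0,0,0],-0.2],
    [[0,0,0],[0,0,0],-0.2],
    [[0,0,-1],[0,0,0],-0.2],
    [[0,0,-1],[0,0,0],-0.2],
    [[-1,0,0],[0,0,0],-0.2],
    [[-1,0,0],[0,0,0],-0.2],
    [[-1,0,0],[0,0,0],-0.2],
    [[0,0,0],[0,0,0],-0.2]
  ]
}}

```text
clock: 20.32
position: [0.4648, -0.13, 0.0717]
tool_rot: [-3.141, 0.0, -0.002]
force: [0.4, 0.0, 0.3]
grip_width: 0.0514
finger_force: 0.0
```

```bash
python3 tl.py lay
```

```text
[-0.436  0.813  0.85   2.126 -1.025  0.693 -0.443] [ 0.4648 -0.13    0.0717]
side 0.78 294 [ 0.48  -0.124  0.011] [ 0.424 -0.152 -0.003] [ 0.568 -0.096  0.057] ang 3.109
```

View pics/layside.png

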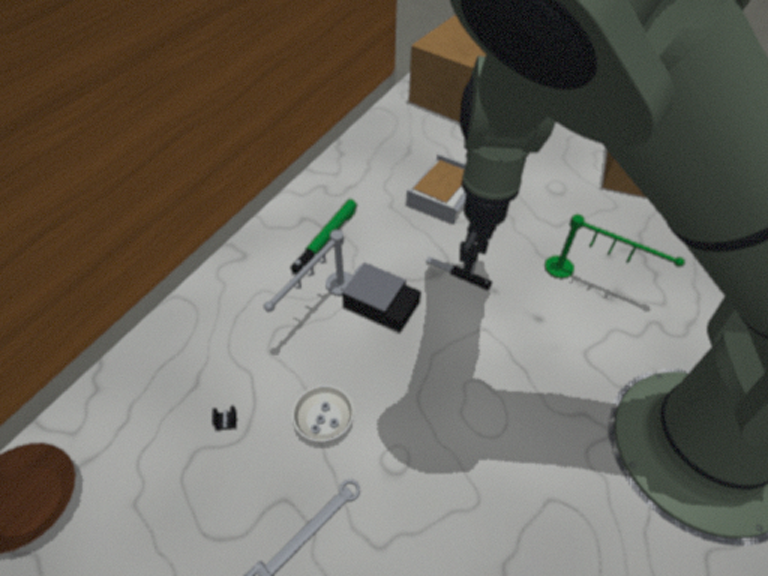

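The tool lies flat at (460,273) with its blade pointing away from the robot, and the gripper is over the handle. I take it by the handle.

Request:
{"op": "play_rows", "data": {
  "plan": [
    [[0,0,1],[0,0,0],-0.2],
    [[0,0,0.7],[0,0,0],-0.2],
    [[0,0,0.3],[0,0,0],-0.2],
    [[0,0,0],[0,0,0],0.3],
    [[0,0,0],[0,0,0],1],
    [[0,0,0],[0,0,0],1],
    [[0,0,0],[0,0,0],1],
    [[0,0,0],[0,0,0],1],
    [[0,0,-0.5],[0,0,0],1],
    [[0,0,-1],[0,0,0],1],
    [[0,0,-1],[0,0,0],1],
    [[0,0,-1],[0,0,0],1],
    [[0,0,0],[0,0,0],1]
  ],
  "newtons": 90
}}

```text
clock: 22.15
position: [0.4667, -0.13, 0.1109]
tool_rot: [3.141, -0.003, -0.0]
force: [-0.3, -0.0, -1.4]
grip_width: 0.0154
finger_force: 88.3
```

```bash
python3 tl.py grip; python3 - <<'E'
from h import *
f=grab_frame("side"); A,u,v=pts(f,np.ones((384,512),bool))
m=(A[:,2]>.06)&(A[:,2]<.12)&(A[:,1]<-.11)&(A[:,1]>-.15)&(A[:,0]>.38)&(A[:,0]<.6)
for lo in np.arange(.4,.6,.015):
    s=m&(A[:,0]>=lo)&(A[:,0]<lo+.015)
    if s.sum()>2: print(round(lo,3),s.sum(),np.round(np.median(A[s],0),4))
E
```

```text
[-0.49   0.762  0.935  2.109 -0.937  0.761 -0.51 ] [ 0.4667 -0.13    0.1109]
side 0.57 284 [ 0.483 -0.124  0.099] [ 0.424 -0.242 -0.003] [ 0.592 -0.082  0.152] ang -3.121
0.415 20 [ 0.4263 -0.1225  0.0989]
0.43 44 [ 0.4372 -0.1211  0.1006]
0.445 59 [ 0.4551 -0.1207  0.1019]
0.46 4 [ 0.4641 -0.1165  0.0934]
0.475 20 [ 0.4825 -0.119   0.0976]
0.49 37 [ 0.4983 -0.1213  0.0992]
0.505 25 [ 0.5104 -0.124   0.0968]
0.52 25 [ 0.5281 -0.1265  0.0963]
0.535 23 [ 0.5429 -0.1266  0.0957]
0.55 19 [ 0.5574 -0.1269  0.0963]
```

Request:
{"op": "play_rows", "data": {
  "plan": [
    [[-0.47,0,0],[0,0,0],1],
    [[-0.4,-0.82,0],[0,0,0],1],
    [[0,-1,0],[0,0,0],1],
    [[0,-1,0],[0,0,0],1],
    [[0,-1,0],[0,0,0],1],
    [[0,-1,0],[0,0,0],1],
    [[0,-1,0],[0,0,0],1],
    [[0,0,0.5],[0,0,0],1],
    [[0,0,0.5],[0,0,0],1],
    [[0,0,0],[0,0,0],1]
  ]
}}

```text
clock: 23.65
position: [0.4436, 0.0144, 0.0832]
tool_rot: [3.141, 0.002, -0.002]
force: [0.3, 0.2, -0.5]
grip_width: 0.0158
finger_force: 88.3
```

```bash
cat >al.py <<'E'
from h import *
o=bot.observe(); print(np.round(o["qpos"],3),np.round(o["position"],4),np.round(o["force"],1))
z0=o["position"][2]
for c in ["side","top"]:
    f=grab_frame(c); A,u,v=pts(f,np.ones((384,512),bool))
    if c=="side": save(f,"al_%.2f.png"%o["clock"],(200,140,320,240),5)
    m=(A[:,1]<.06)&(A[:,1]>-.025)&(A[:,0]>.4)&(A[:,0]<.66)
    for n,a,b,zl,zh in [("sill",.528,.555,.030,.042),("cover",.565,.645,.046,.056),("blade",.49,.555,z0-.03,z0-.005)]:
        s=m&(A[:,0]>a)&(A[:,0]<b)&(A[:,2]>zl)&(A[:,2]<zh)
        if n=="blade": s&=(np.abs(A[:,1]-o["position"][1])<.009)
        if s.sum(): print(c,n,s.sum(),np.round(np.median(A[s],0),4),"ext",np.round(np.percentile(A[s],2,axis=0),4),np.round(np.percentile(A[s],98,axis=0),4))
E
python3 al.py
```

```text
[-0.794  0.771  0.895  2.218 -1.051  0.676 -0.698] [0.4436 0.0144 0.0832] [ 0.3  0.2 -0.5]
side sill 196 [0.542  0.0257 0.0356] ext [ 0.5286 -0.0236  0.0321] [0.5547 0.056  0.0382]
side cover 676 [0.604  0.0196 0.0498] ext [ 0.5667 -0.0229  0.0469] [0.6433 0.0585 0.0526]
side blade 93 [0.5152 0.017  0.0702] ext [0.4911 0.0092 0.0667] [0.5397 0.0229 0.0729]
top sill 55 [0.55   0.03   0.0372] ext [ 0.5343 -0.0248  0.0322] [0.5541 0.053  0.0417]
top cover 704 [0.6054 0.0167 0.0507] ext [ 0.5666 -0.023   0.0466] [0.6431 0.0542 0.0555]
```

Request:
{"op": "play_rows", "data": {
  "plan": [
    [[0,0,0.6],[0,0,0],1],
    [[0,0,0.3],[0,0,0],1],
    [[0,0,0.2],[0,0,0],1],
    [[0,0,0],[0,0,0],1],
    [[0,0,0],[0,0,0],1]
  ]
}}

```text
clock: 24.38
position: [0.4444, 0.0154, 0.0568]
tool_rot: [-3.142, -0.0, -0.0]
force: [-0.2, -0.2, -0.9]
grip_width: 0.0157
finger_force: 88.3
```

```bash
python3 al.py; ls pics
```

```text
[-0.75   0.805  0.822  2.224 -1.127  0.625 -0.64 ] [0.4444 0.0154 0.0568] [-0.2 -0.2 -0.9]
side sill 211 [0.5425 0.0232 0.0358] ext [ 0.5286 -0.0225  0.0324] [0.5546 0.056  0.0392]
side cover 666 [0.6041 0.0197 0.0498] ext [ 0.5667 -0.0226  0.0469] [0.6432 0.0579 0.0526]
side blade 113 [0.5242 0.0176 0.0431] ext [0.4928 0.0083 0.0328] [0.5539 0.0244 0.0463]
top sill 81 [0.5491 0.0299 0.0366] ext [ 0.5317 -0.0235  0.0325] [0.5545 0.053  0.0411]
top cover 718 [0.6053 0.0155 0.0507] ext [ 0.5667 -0.0232  0.0463] [0.6435 0.0542 0.0552]
top blade 15 [0.5515 0.0184 0.036 ] ext [0.548  0.0077 0.0327] [0.5544 0.0242 0.04  ]
al_23.65.png
al_24.38.png
bar.png
crop1.png
gripside.png
griptop.png
layside.png
laytop.png
pullside.png
pulltop.png
rotside.png
rottop.png
side0.png
top0.png
```

Request:
{"op": "play_rows", "data": {
  "plan": [
    [[0.1,0,0.05],[0,0,0],1],
    [[0.3,0,0],[0,0,0],1],
    [[0.3,0,0],[0,0,0],1],
    [[0.2,0,0],[0,0,0],1],
    [[0,0,0],[0,0,0],1]
  ]
}}

```text
clock: 25.1
position: [0.4671, 0.0154, 0.0552]
tool_rot: [3.141, -0.0, -0.0]
force: [-0.6, 1.0, -0.1]
grip_width: 0.0155
finger_force: 88.3
```

```bash
python3 al.py
```

```text
[-0.74   0.833  0.832  2.169 -1.105  0.659 -0.671] [0.4671 0.0154 0.0552] [-0.6  1.  -0.1]
side sill 214 [0.5408 0.0241 0.0359] ext [ 0.5281 -0.0235  0.0317] [0.5542 0.0572 0.0416]
side cover 668 [0.6046 0.0199 0.0497] ext [ 0.5667 -0.0229  0.0465] [0.6435 0.0587 0.0525]
side blade 98 [0.5308 0.0196 0.0421] ext [0.5074 0.0097 0.0276] [0.5539 0.0241 0.0485]
top sill 1 [ 0.552  -0.0249  0.0376] ext [ 0.552  -0.0249  0.0376] [ 0.552  -0.0249  0.0376]
top cover 626 [0.6095 0.0172 0.0509] ext [ 0.5717 -0.0232  0.0466] [0.6431 0.0542 0.0553]
```

```bash
ls -t pics | head -1; cp pics/$(ls -t pics | head -1) pics/ins.png
```

```text
al_25.10.png
```

View pics/ins.png

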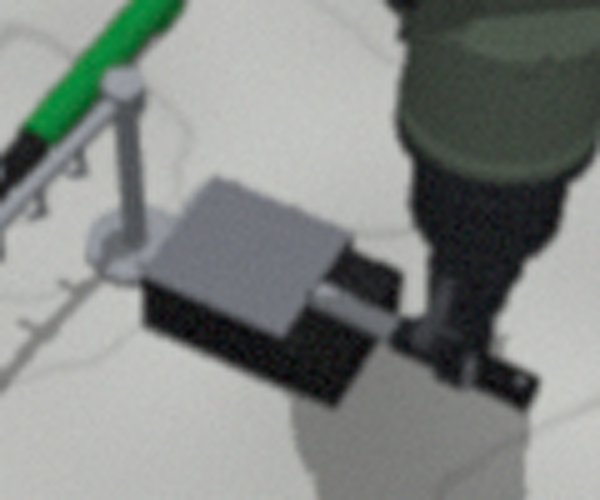

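Request:
{"op": "play_rows", "data": {
  "plan": [
    [[0.2,0,0],[0,0,0],1],
    [[0.16,0,0],[0,0,0],1],
    [[0,0,0],[0,0,0],1]
  ]
}}

```text
clock: 25.58
position: [0.4761, 0.0154, 0.0552]
tool_rot: [3.141, -0.0, -0.0]
force: [-0.8, 0.7, 0.0]
grip_width: 0.0156
finger_force: 88.3
```

```bash
python3 - <<'E'
from h import *
o=bot.observe()
q=np.array([.476,.0552])
for i,t in enumerate(np.linspace(.08,1.66,18)):
    r=.075-.006*min(1,t)
    p=np.array([.551-r*np.cos(t),.058+r*np.sin(t)])
    print(round(t,2),np.round(p,4),"dx,dz(tool)",np.round((p-q)/.025*[1,-1],2)); q=p
E
```

```text
0.08 [0.4767 0.064 ] dx,dz(tool) [ 0.03 -0.35]
0.17 [0.4781 0.0707] dx,dz(tool) [ 0.06 -0.27]
0.27 [0.4802 0.0773] dx,dz(tool) [ 0.08 -0.26]
0.36 [0.4828 0.0836] dx,dz(tool) [ 0.1  -0.25]
0.45 [0.486  0.0896] dx,dz(tool) [ 0.13 -0.24]
0.54 [0.4896 0.0952] dx,dz(tool) [ 0.15 -0.22]
0.64 [0.4938 0.1004] dx,dz(tool) [ 0.17 -0.21]
0.73 [0.4984 0.1051] dx,dz(tool) [ 0.18 -0.19]
0.82 [0.5034 0.1094] dx,dz(tool) [ 0.2  -0.17]
0.92 [0.5087 0.1131] dx,dz(tool) [ 0.21 -0.15]
1.01 [0.5143 0.1164] dx,dz(tool) [ 0.22 -0.13]
1.1 [0.5198 0.1196] dx,dz(tool) [ 0.22 -0.13]
1.2 [0.5257 0.1222] dx,dz(tool) [ 0.23 -0.11]
1.29 [0.5318 0.1243] dx,dz(tool) [ 0.24 -0.08]
1.38 [0.538  0.1258] dx,dz(tool) [ 0.25 -0.06]
1.47 [0.5443 0.1267] dx,dz(tool) [ 0.25 -0.04]
1.57 [0.5507 0.127 ] dx,dz(tool) [ 0.26 -0.01]
1.66 [0.5571 0.1267] dx,dz(tool) [0.26 0.01]
```

Request:
{"op": "play_rows", "data": {
  "plan": [
    [[0.03,0,-0.35],[0,0,0],1],
    [[0.06,0,-0.27],[0,0,0],1],
    [[0.08,0,-0.26],[0,0,0],1],
    [[0.1,0,-0.25],[0,0,0],1],
    [[0.13,0,-0.24],[0,0,0],1],
    [[0.15,0,-0.22],[0,0,0],1],
    [[0,0,0],[0,0,0],1]
  ]
}}

```text
clock: 26.45
position: [0.4901, 0.0155, 0.0953]
tool_rot: [3.141, -0.001, -0.0]
force: [0.4, -0.2, -0.8]
grip_width: 0.0154
finger_force: 88.4
```

```bash
python3 al.py; cp pics/$(ls -t pics | head -1) pics/lift1.png
```

```text
[-0.784  0.807  0.93   2.101 -0.993  0.763 -0.771] [0.4901 0.0155 0.0953] [ 0.4 -0.2 -0.8]
side sill 178 [0.5416 0.0284 0.0354] ext [ 0.5287 -0.0027  0.0319] [0.5544 0.0569 0.0383]
side cover 42 [0.6416 0.0279 0.0536] ext [ 0.5718 -0.022   0.0463] [0.6448 0.0599 0.0558]
side blade 42 [0.5434 0.0198 0.0835] ext [0.5297 0.0116 0.0778] [0.5545 0.0244 0.0887]
top cover 52 [0.6418 0.0221 0.0533] ext [ 0.6355 -0.0196  0.0488] [0.645  0.0551 0.0557]
```

View pics/lift1.png

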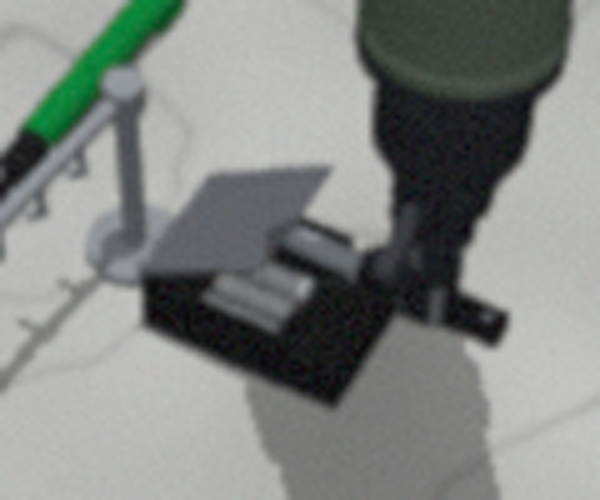

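The cover is rising: its front edge is at (330,168), the cells show at (255,295) and the blade is under it at (310,245). The gripper is well clear, so I go on along the arc.

Request:
{"op": "play_rows", "data": {
  "plan": [
    [[0.17,0,-0.21],[0,0,0],1],
    [[0.18,0,-0.19],[0,0,0],1],
    [[0.2,0,-0.17],[0,0,0],1],
    [[0.21,0,-0.15],[0,0,0],1],
    [[0.22,0,-0.13],[0,0,0],1],
    [[0.22,0,-0.13],[0,0,0],1],
    [[0.23,0,-0.11],[0,0,0],1],
    [[0.24,0,-0.08],[0,0,0],1],
    [[0.25,0,-0.06],[0,0,0],1],
    [[0.25,0,-0.04],[0,0,0],1],
    [[0.26,0,0],[0,0,0],1],
    [[0.26,0,0],[0,0,0],1],
    [[0,0,0],[0,0,0],1]
  ]
}}

```text
clock: 28.18
position: [0.5572, 0.0153, 0.1267]
tool_rot: [3.141, -0.0, -0.0]
force: [0.0, -0.1, -1.0]
grip_width: 0.0155
finger_force: 89.1
```

```bash
cat >cov.py <<'E'
from h import *
o=bot.observe(); print(np.round(o["position"],4),np.round(o["force"],1))
for c in ["side","top"]:
    f=grab_frame(c); A,u,v=pts(f,np.ones((384,512),bool))
    if c=="side": save(f,"cov_%.2f.png"%o["clock"],(200,140,320,240),5)
    for r in regions_of("cover",c)[:2]:
        P,_,_=pts(f,r["mask"]); P=P[(P[:,2]>.06)&(P[:,2]<.15)]; 
        if len(P)>10:
            d=np.polyfit(P[:,2],P[:,0],1); print(c,round(r["p"],2),len(P),np.round(P.min(0),3),np.round(P.max(0),3),"theta",1.571+np.arctan(d[0]))
    s=(A[:,0]>.62)&(A[:,0]<.672)&(A[:,1]>-.02)&(A[:,1]<.055)&(A[:,2]>.058)&(A[:,2]<.15)
    if s.sum()>10:
        d=np.polyfit(A[s,2],A[s,0],1); print(c,"raw",s.sum(),np.round(np.median(A[s],0),3),A[s,2].max(),"theta",1.571+np.arctan(d[0]))
E
python3 cov.py; cp pics/$(ls -t pics | head -1) pics/open.png; python3 bar.py
```

```text
[0.5572 0.0153 0.1267] [ 0.  -0.1 -1. ]
side 0.89 377 [ 0.648 -0.025  0.06 ] [0.663 0.061 0.136] theta 1.6920051479756748
side raw 407 [0.654 0.02  0.112] 0.1399611875839773 theta 1.6659056447880995
side 0.91 [0.67  0.004 0.12 ] [0.697 0.207 0.143] angle 1.6208678482827665
top 0.77 [0.678 0.063 0.127] [0.696 0.202 0.145] angle 1.614629038836401
```

View pics/open.png

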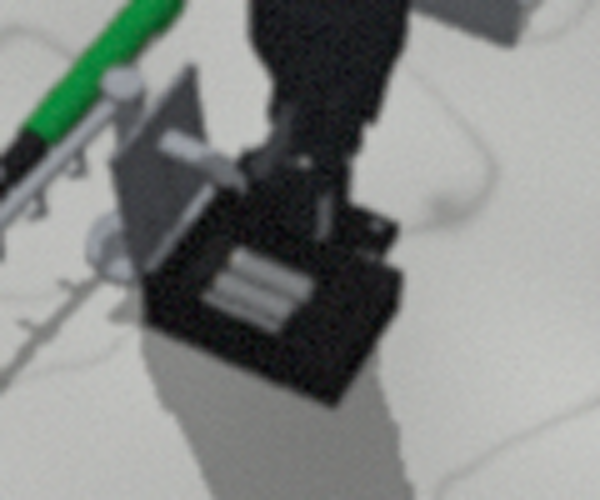

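Request:
{"op": "play_rows", "data": {
  "plan": [
    [[-0.4,0,0],[0,0,0],1],
    [[-1,0,0],[0,0,0],1],
    [[-1,0,0],[0,0,0],1],
    [[-1,0,0],[0,0,0],1],
    [[-0.6,0.5,0],[0,0,0],1],
    [[0,1,0],[0,0,0],1],
    [[0,1,0],[0,0,0],1],
    [[0,1,0],[0,0,0],1],
    [[0,1,0],[0,0,0],1],
    [[0,1,0],[0,0,0],1],
    [[0,0.5,1],[0,0,0],1],
    [[0,0,1],[0,0,0],1],
    [[0,0,1],[0,0,0],1],
    [[0,0,0.6],[0,0,0],1],
    [[0,0,0.4],[0,0,0],1],
    [[0,0,0.1],[0,0,0],1],
    [[0,0,0],[0,0,0],1]
  ]
}}

```text
clock: 30.7
position: [0.4569, -0.1346, 0.0246]
tool_rot: [3.141, -0.0, -0.0]
force: [0.3, -0.2, -1.8]
grip_width: 0.0155
finger_force: 89.1
```

Request:
{"op": "play_rows", "data": {
  "plan": [
    [[0,0,0.05],[0,0,0],1],
    [[0,0,0.04],[0,0,0],1],
    [[0,0,0],[0,0,0],1],
    [[0,0,0],[0,0,0.0],0],
    [[0,0,0],[0,0,0],-0.3],
    [[0,0,0],[0,0,0],-0.3],
    [[0,0,0],[0,0,0],-0.3],
    [[0,0,-1],[0,0,0],-0.3],
    [[0,0,-1],[0,0,0],-0.3],
    [[0,0,-1],[0,0,0],-0.3],
    [[0,0,-1],[0,0,0],-0.3],
    [[0,0,-1],[0,0,0],-0.3],
    [[0,0,-1],[0,0,0],-0.3],
    [[0,0,0],[0,0,0],-0.3],
    [[0,0,0],[0,0,0],-0.3]
  ]
}}

```text
clock: 32.58
position: [0.4566, -0.1343, 0.1716]
tool_rot: [-3.141, 0.0, 0.0]
force: [0.3, 0.7, -0.9]
grip_width: 0.0553
finger_force: 0.0
```

```bash
python3 cov.py; python3 bar.py; python3 tl.py end
```

```text
[ 0.4566 -0.1343  0.1716] [ 0.3  0.7 -0.9]
side 0.62 426 [ 0.647 -0.023  0.06 ] [0.663 0.062 0.136] theta 1.6895108202013134
side 0.58 441 [ 0.647 -0.024  0.06 ] [0.683 0.062 0.136] theta 1.6926102957832296
side raw 397 [0.655 0.018 0.103] 0.13971833157015315 theta 1.7156924028754994
top 0.89 304 [ 0.646 -0.026  0.06 ] [0.675 0.058 0.139] theta 1.699094973877566
top raw 293 [0.653 0.016 0.111] 0.144859007244787 theta 1.7336435184861345
side 0.64 [0.67  0.004 0.12 ] [0.697 0.207 0.142] angle 1.620004013207683
top 0.67 [0.668 0.001 0.127] [0.692 0.196 0.145] angle 1.624238975366983
[-0.566  0.672  1.062  2.09  -0.799  0.861 -0.596] [ 0.4566 -0.1346  0.1718]
side 0.85 244 [ 0.467 -0.128  0.014] [ 0.415 -0.15  -0.001] [ 0.55  -0.121  0.02 ] ang 3.11
side 0.65 446 [0.685 0.065 0.132] [ 0.668 -0.071 -0.003] [0.776 0.206 0.142] ang 1.58
side 0.45 559 [0.654 0.022 0.091] [ 0.643 -0.1   -0.002] [0.741 0.063 0.137] ang 1.667
```

View pics/endside.png

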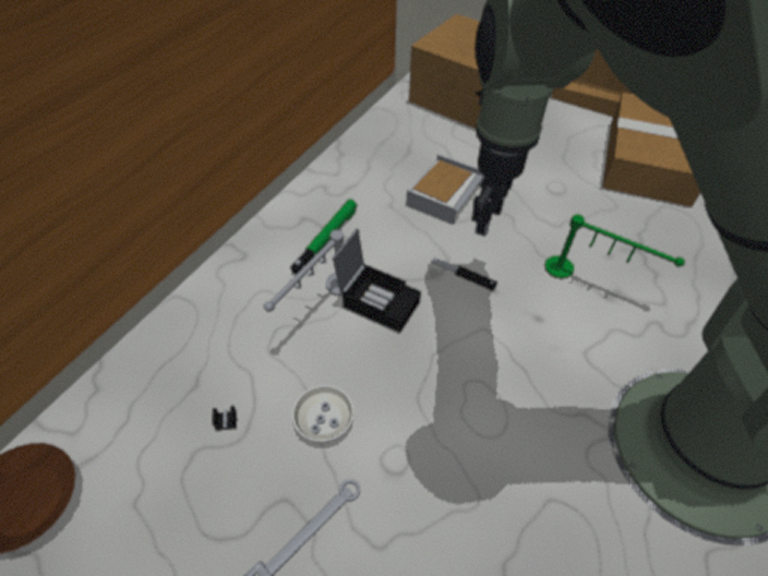

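The cover stands open at (348,260) and the bar points left to (270,307). The tool lies flat at (465,275), clear of the case, the gripper is free above it, and the wrench, pump, dish and clip are where they started.

```bash
python3 -c "
from workcell import bot
print(bot.job_done())"
```

```text
the job is handed in; nothing more can be done
None
```

I handed the job in at about 33 s: the hook bar points left (about 1.62 rad), the cover stands open at about 1.69 rad, the pry tool lies flat on the console clear of the case, and the wrench, pump, dish and clip were not touched.

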